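# Slide the tall bud vase into the organiser's bay

### The job

The tall blue bud vase is standing in the way on the desk: push it low on its body so that it slides, upright all the way, into the open bay at the end of the white desk organiser, until its whole foot is inside the bay. Only push it gently: do not grip, lift or tip it over. Leave the cup, paperweight, pencil pot, note block and abacus where they are, and finish with the robot clear of everything.

Things in the scene. Friction and masses are not known exactly. Their poses are not given: they have to be found in the camera images.
- vase: Loose blue ceramic bud vase, 215 mm tall, 0.27 to 0.53 kg, round. Radius 30 mm from the desk to 62 mm up, 24 mm at 88 mm, neck 11 to 12 mm from 118 to 195 mm, lip 16 mm. Origin: centre of its underside, z up; yaw means nothing. It slides if pushed below about 30 mm; higher it may tip. Lean the gripper back, fingers slanting forward and down, to stay off its upper part.
- organiser: White plastic desk organiser, fixed. The bay at one end is open in front and on top and has no floor (bare desk, no step): 110 mm wide inside, 110 mm deep, walls 5 mm thick, 45 mm high. Origin: on the desk, middle of the bay's mouth. x: level, into the bay (back wall at 110 mm); y: across it (side walls at -55 and 55 mm); z up. Slots with cards to 110 mm high stand beside it, y -60 to -210 mm.
- bay_middle (a point): Point on the desk in the middle of the organiser's bay, 55 mm in from its mouth; axes as the organiser's. The vase starts 120 to 185 mm in front of the mouth, up to 50 mm to either side of the bay's middle line, with nothing between it and the bay.
- cup: Bystander: loose green cup, rim radius 39 mm, 90 mm high, origin at the centre of its underside. Not to be moved.
- paperweight: Bystander: loose clear acrylic domed paperweight, radius 36 mm, 39 mm high, origin at the centre of its underside. It lies beside the vase's way, on the side of the slots. Not to be moved.
- pencil_pot: Bystander: loose dark metal pencil pot, radius 34 mm, 95 mm high with pencils to 175 mm, origin at the centre of its underside. Not to be moved.
- note_block: Bystander: loose yellow block of notes, 76 x 76 x 30 mm, origin at the centre of its underside. Not to be moved.
- abacus: Bystander: loose wooden abacus standing upright, 50 mm (x) x 230 mm (y) x 155 mm high, origin at the centre of its underside. Not to be moved. (A desk lamp, up to 340 mm high, stands to the robot's far right, books lie at the far left and a notebook at the right; all are fixed.)
Mind the look-alikes: they are no part of the job. Leave any green or orange look-alike of the vase alone.

How it is judged:
By the outcome, as a careful person would: the job done as asked, in the order asked, and still so for the second after the job is handed in, with the robot touching nothing.
It also fails if it takes over 48 s, if anything falls off the work surface, if the arm or the gripper's body presses on something with over 40 N, if the wrist force passes 120 N, or if a joint passes its speed limit or range.

### The arm

A 6-joint arm with a two-finger parallel gripper is mounted at the origin on the work surface. World frame = base frame: x ahead of the robot, y to its left, z up, the work surface at z = 0. Lengths are in m, angles in rad, forces in N, time in s.
With the tool pointing down it reaches from about 0.325 to 0.925 m from the base axis. Payload 3.1 kg.
Tool frame: the origin (TCP) lies midway between the tips of the shut fingers; the grasp point (between the pads) lies 19 mm behind it; y points along the fingers, z is the direction in which the jaws open and shut, and the axes are right-handed (so a half turn about y gives the same grasp; the last joint's range is limited). The gripper opens to 85 mm and grips with 20 to 120 N. Pads are 22 mm wide; open, the fingers measure 114 mm over their backs; the gripper's body (76 mm by 85 mm) begins 54 mm behind the grasp point. The pads swing forward as they close: fully open they stand 13 mm farther back than shut.
Start: joints at [-1.368, 0.217, 1.613, -0, 1.311, -0.112], TCP at [0.194, -0.594, 0.231] pointing down, gripper open.
Joint ranges: [-2.75, 2.75], [-0.78, 2.1], [0.31, 2.55], [-1.13, 4.27], [0.13, 2.63], [-2.58, 2.58]. Speed limits (rad/s): [2.79, 2.79, 3.14, 3.14, 3.14, 3.14].

### API

Orientations are given as a rotation vector (axis times angle).
In Python, from workcell import state, get_image, get_calibration, hand_in gives the robot as it stands.
- The arm moves only by the shell command python3 -m creep 'ROWS'. ROWS is JSON, one flat list of numbers, 5 for each row, row after row: the shift along the tool's x, y, z in m, then the turn about the tool's y in rad, then the opening, from -1 (shut) to 1 (fully open), so that 0 is half open. A call has 1 to 20 rows; each row is the pose to reach, as a shift and turn from the pose measured when the call began, along the tool's axes at that moment; what a row does not reach only later rows make up. A row lasts 1/8 s, in which the tool goes at most 62.5 mm and 10.7 degrees, less where a joint would pass 70% of its speed; a pose out of reach is approached as far as the arm can. A call with a gripper value outside its range is refused whole. The fingers move at their own pace and stop on an object; the grip force is fixed at half the most. Time passes only in rows, so rows that repeat a pose let the fingers close. It gives the time, the measured TCP pose, the force and the opening at its end, in the units of the state.
- state(): the state, without advancing time (a new reading comes with each control period).
- get_image(name): name is "scene" or "top"; returns the picture (400x640x3 uint8, red, green, blue); there is no depth.
- get_calibration(name): a dict with "fovy" (degrees; the focal length in pixels is half the picture's height over the tangent of half this angle, whatever the lens; pixels are square), "cx", "cy" (the principal point, pixels), "rvec" (rotation vector, rad) and "tvec" (3), from world to camera coordinates, as OpenCV has them. Camera axes: x right, y down, z forward; pixel columns grow to the right and rows downward; lengths in m; the calibration is good to about 2 mm. A picture is of the moment at which its call begins. get_calibration takes no time and is no camera call.
- hand_in(): hands the job in, once; it reports no verdict.
The state is a dict: "clock": time; "q": joint angles; "joint_vel": joint speeds; "tau": joint torques, N m; "tcp_pos": TCP position; "tool_rot": TCP orientation; "force": force on the tool from outside, world axes, zero at the start; "torque": the same for the moment, N m; "finger_gap": finger opening in m.
Only numpy, scipy, OpenCV 4.12 (cv2) and the standard library are available. Lean on these libraries where they do the work, as an engineer would, in place of code of your own. Each camera call takes 0.05 s, during which the arm holds its last target. There are 200 camera calls.

## Working session

There is one attempt and no reset: what is moved stays moved. The work goes in short steps, Python scripts to look and compute and a shell command to move; the robot and the scene stay as the last step left them, time stands still between calls to the robot, and variables do not carry over. Pictures are saved under pics/ and viewed, about 8 in all and at most 12, crops included, and the job is handed in when it is done.

```bash
mkdir -p pics; python3 - <<'E'
from workcell import *
import cv2
for n in ("scene","top"):
    cv2.imwrite(f"pics/{n}0.png",get_image(n)[:,:,::-1]); print(n,get_calibration(n))
print(state())
E
```

```text
scene {'fovy': 49.18145794660276, 'cx': 318.24392154239655, 'cy': 193.68444907678517, 'rvec': array([ 2.02354295,  1.64908759, -0.50834212]), 'tvec': array([-0.18859314, -0.47857077,  1.7958173 ])}
top {'fovy': 51.29856336534873, 'cx': 319.66199358094485, 'cy': 192.3260311471176, 'rvec': array([ 2.02933121, -2.19825682,  0.21857483]), 'tvec': array([0.09413472, 0.64656656, 1.15160545])}
{'clock': 0.1, 'q': array([-1.36817286e+00,  2.17701077e-01,  1.61484598e+00,  1.24368545e-06,
        1.31132322e+00, -1.12196317e-01]), 'joint_vel': array([-1.52756586e-04, -1.76272160e-03, -2.54373445e-03, -5.32305914e-05,
       -8.46346400e-04,  2.30966326e-05]), 'tau': array([-1.04042731e-03, -3.98078513e+01, -3.04968739e+01, -1.93951973e-04,
        4.23773177e-03, -7.18099244e-06]), 'tcp_pos': array([ 0.19339477, -0.59351045,  0.23004724]), 'tool_rot': array([-0.32572863,  2.05388244, -2.04915607]), 'force': array([-0.41548279, -0.59129834,  0.13989387]), 'torque': array([ 0.02461891, -0.01849308, -0.02000046]), 'finger_gap': 0.08533004907554874}
```

View pics/scene0.png

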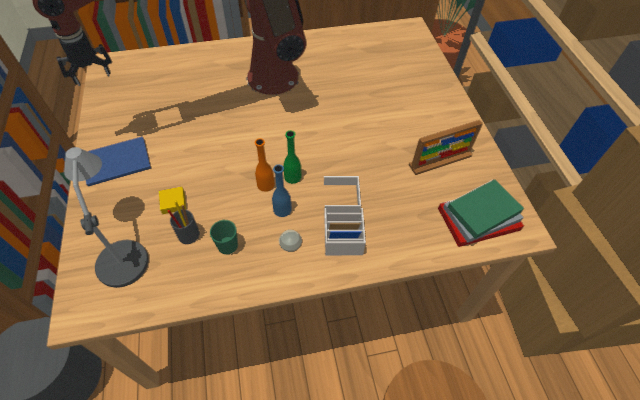

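View pics/top0.png

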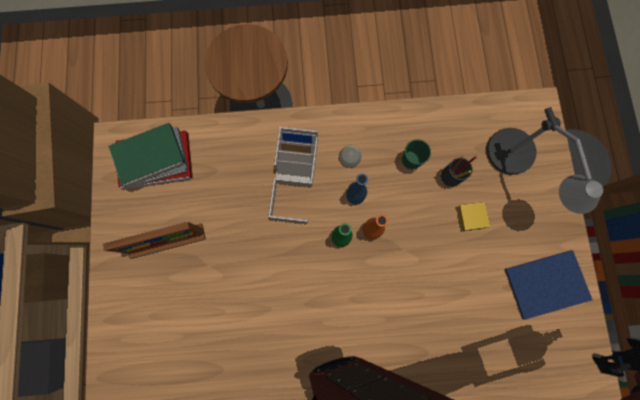

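Candidates for the vase (top picture): blue at (357,190), orange (374,228), green (342,236). The blue one is the one described. I'll check it in an enlarged crop.

```bash
python3 - <<'E'
import cv2,numpy as np
a=cv2.imread("pics/top0.png")[115:255,255:445]; b=cv2.imread("pics/scene0.png")[120:260,220:380]
cv2.imwrite("pics/c1.png",cv2.resize(a,None,fx=4,fy=4,interpolation=cv2.INTER_CUBIC))
cv2.imwrite("pics/c2.png",cv2.resize(b,None,fx=4,fy=4,interpolation=cv2.INTER_CUBIC))
E
cat > h.py <<'E'
import numpy as np,cv2
from workcell import *
def cam(n):
    c=get_calibration(n); f=200/np.tan(np.radians(c['fovy']/2))
    return np.array([[f,0,c['cx']],[0,f,c['cy']],[0,0,1]]),cv2.Rodrigues(c['rvec'])[0],np.array(c['tvec'])
def ray(n,uv,z=0):
    K,R,t=cam(n); d=R.T@np.linalg.solve(K,[*uv,1]); o=-R.T@t
    return o+d*(z-o[2])/d[2]
def proj(n,p):
    K,R,t=cam(n); q=(np.atleast_2d(p)@R.T+t)@K.T
    return q[:,:2]/q[:,2:]
E
```

```text
(no output)
```

View pics/c1.png

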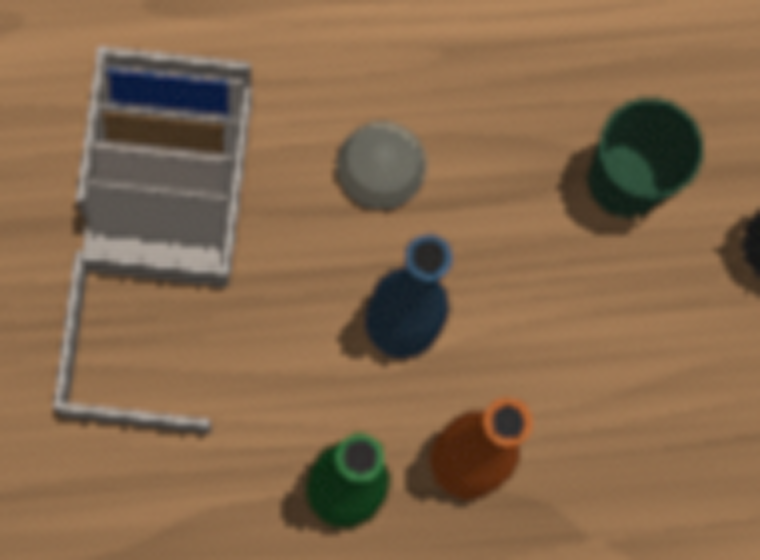

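View pics/c2.png

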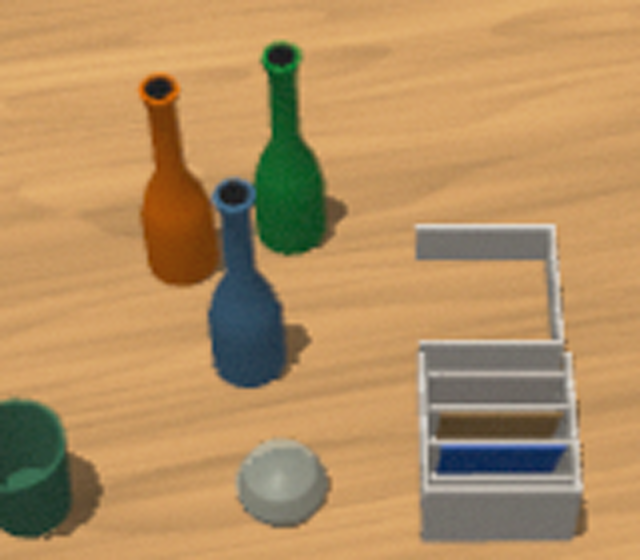

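Top crop: the vase lip is at (430,257), the bay's free side wall runs from (208,427) to (60,410) and the slot-side wall's front corner is at (228,272). The paperweight is at (380,167) and the orange vase lip at (508,422). Blue is the correct choice.

```bash
python3 - <<'E'
from h import *
T=lambda u,v:((u+.5)/4-.5+255,(v+.5)/4-.5+115); S=lambda u,v:((u+.5)/4-.5+220,(v+.5)/4-.5+120)
for n,t,s,z in [("lipblue",(430,257),(235,194),.215),("liporange",(508,422),(159,88),.215),("lipgreen",(361,457),(283,56),.215),
 ("freewall front",(208,427),(416,228),.045),("free back corner",(60,408),(554,227),.045),("paperw top",(381,163),(285,470),.025),("cup rim",(650,150),(15,415),.09)]:
    print(n,ray("top",T(*t),z)[:2].round(4),ray("scene",S(*s),z)[:2].round(4))
print("slotwall front S", ray("scene",S(420,343),.045),"T far",ray("top",T(228,272),.045))
print("slot front outer far top: T",ray("top",T(248,66),.06))
print("pot(top)",ray("top",(456,172),.095),"block",ray("top",(474,216),.03), "pot base scene",ray("scene",(187,235),0))
s=state();R=cv2.Rodrigues(s['tool_rot'])[0];print(R.round(3))
E
```

```text
lipblue [ 0.6478 -0.0679] [ 0.6483 -0.0629]
liporange [ 0.5374 -0.1063] [ 0.5373 -0.1029]
lipgreen [ 0.5228 -0.0119] [ 0.5233 -0.0067]
freewall front [0.5727 0.087 ] [0.5771 0.0889]
free back corner [0.5954 0.1946] [0.5985 0.2013]
paperw top [ 0.7689 -0.0602] [ 0.7699 -0.0551]
cup rim [ 0.7437 -0.2506] [ 0.7217 -0.2454]
slotwall front S [0.68934763 0.06766925 0.045     ] T far [0.68784652 0.06362742 0.045     ]
slot front outer far top: T [0.84284634 0.0363486  0.06      ]
pot(top) [ 0.67408565 -0.35314608  0.095     ] block [ 0.55101473 -0.40961154  0.03      ] pot base scene [ 0.68400085 -0.36974837  0.        ]
[[-0.951 -0.     0.31 ]
 [-0.31   0.002 -0.951]
 [-0.    -1.    -0.002]]
```

Estimates in world coordinates:
- The vase is at (0.648, -0.065) and the bay middle at about (0.6425, 0.131), so the push is almost exactly along +y.
- The moves cannot tilt the tool. I'll therefore push with the back of one finger of the open, vertical gripper, which keeps the body about 15–20 mm off the vase.

First I travel high to a point behind the vase.

```bash
python3 -m creep '[-0.056,0,-0.024,0.03,1, -0.112,0,-0.048,0.06,1, -0.168,0,-0.073,0.09,1, -0.224,0,-0.097,0.12,1, -0.28,0,-0.121,0.15,1, -0.336,0,-0.145,0.18,1, -0.392,0,-0.169,0.21,1, -0.448,0,-0.194,0.24,1, -0.504,0,-0.218,0.27,1, -0.56,0,-0.242,0.315,1, -0.56,0,-0.242,0.315,1, -0.56,0,-0.242,0.315,1, -0.56,0,-0.242,0.315,1, -0.56,0,-0.242,0.315,1]'
python3 - <<'E'
from h import *
im=get_image("scene")[:,:,::-1]; cv2.imwrite("pics/s1.png",cv2.resize(im[20:280,120:400],None,fx=2.6,fy=2.3*2.6/2.3,interpolation=cv2.INTER_CUBIC)[:600])
s=state();print(s['q'].round(3),cv2.Rodrigues(s['tool_rot'])[0].round(3),s['tcp_pos'])
E
```

```text
clock: 1.85
tcp_pos: [0.6501, -0.1913, 0.2309]
tool_rot: [-0.002, -2.222, 2.218]
force: [-0.0, 0.5, -0.2]
finger_gap: 0.0854
[-0.39   0.328  1.478  0.002  1.337  1.182] [[-1.    -0.    -0.002]
 [ 0.002  0.002 -1.   ]
 [ 0.    -1.    -0.002]] [ 0.65018129 -0.19121874  0.23092263]
```

View pics/s1.png

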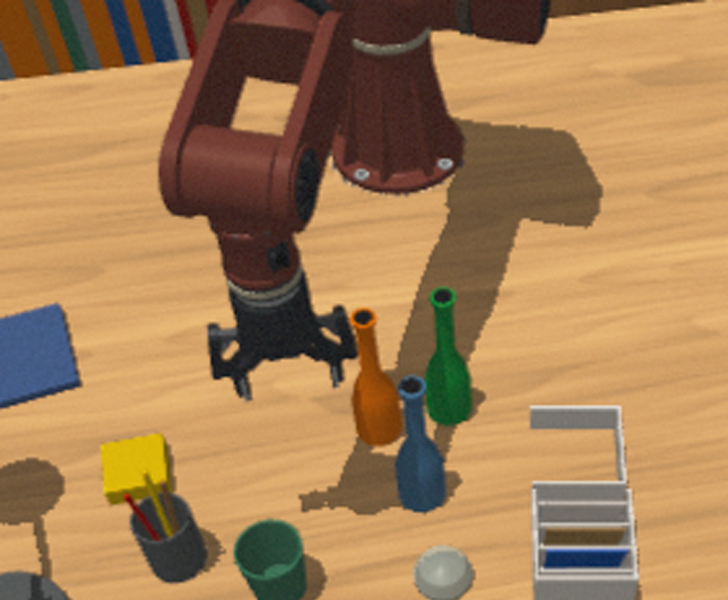

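The picture shows the open gripper at crop (280,340). Its knuckles bulge out past the finger backs, at about x = 210 and x = 355. A vertical tool would therefore touch the vase too high, so it needs to lean.

A turn about the tool's y can't tilt the tool. A pose out of reach might leave it tilted, though, and later calls would keep that tilt. I'll move high to the robot's left (azimuth 90°) with the jaws turned to lie along x, then reach beyond the arm's limit there and see whether it leans towards +y.

```bash
python3 -m creep '[0,-0.06,0,0,-0.4, 0,-0.12,0,0,-0.4, 0,-0.18,0,0,-0.4, 0.2,-0.25,-0.49,-1.57,-0.4, 0.2,-0.25,-0.49,-1.57,-0.4, 0.2,-0.25,-0.49,-1.57,-0.4, 0.2,-0.25,-0.49,-1.57,-0.4, 0.2,-0.25,-0.49,-1.57,-0.4, 0.2,-0.25,-0.49,-1.57,-0.4, 0.2,-0.25,-0.49,-1.57,-0.4, 0.2,-0.25,-0.49,-1.57,-0.4, 0.2,-0.25,-0.49,-1.57,-0.4, 0.6,-0.3,-0.64,-1.57,-0.4, 0.6,-0.3,-0.64,-1.57,-0.4, 0.6,-0.3,-0.64,-1.57,-0.4, 0.6,-0.3,-0.64,-1.57,-0.4, 0.6,-0.3,-0.64,-1.57,-0.4, 0.6,-0.3,-0.64,-1.57,-0.4, 0.6,-0.3,-0.64,-1.57,-0.4, 0.6,-0.3,-0.64,-1.57,-0.4]'
cat >> h.py <<'E'
def st():
    s=state();R=cv2.Rodrigues(s['tool_rot'])[0];print('q',s['q'].round(3),'pos',s['tcp_pos'].round(4));print(R.round(3),s['finger_gap'])
    return s,R
E
python3 -c "from h import *;st()"
```

```text
clock: 4.4
tcp_pos: [0.0488, 0.4497, 0.5334]
tool_rot: [-1.208, 1.209, -1.204]
force: [0.9, -1.4, 0.7]
finger_gap: 0.0257
q [ 1.306 -0.236  1.515  0.002  1.859  1.303] pos [0.0488 0.4497 0.5334]
[[ 0.003 -0.001  1.   ]
 [-1.     0.004  0.003]
 [-0.004 -1.    -0.001]] 0.02570982924659093
```

```bash
python3 -m creep '[0,-0.5,0,0,-0.4, 0,-0.5,0,0,-0.4, 0,-0.5,0,0,-0.4, 0,-0.5,0,0,-0.4, 0,-0.5,0,0,-0.4, 0,-0.5,0,0,-0.4, 0,-0.5,0,0,-0.4, 0,-0.5,0,0,-0.4]'
python3 -c "from h import *;st()"
```

```text
clock: 5.4
tcp_pos: [0.045, 0.403, 0.9043]
tool_rot: [-1.183, 1.22, -1.187]
force: [-0.6, -0.8, -0.0]
finger_gap: 0.0258
q [1.282 0.172 0.308 0.01  2.63  1.29 ] pos [0.045  0.403  0.9043]
[[ 0.001  0.004  1.   ]
 [-0.999  0.032  0.001]
 [-0.032 -0.999  0.004]] 0.025841239774828963
```

Reaching up leaves a small tilt of 1.8° with the fingers towards +y, so the solver does give up some orientation at its limits. I'll command farther up and inward to build on that.

```bash
python3 -m creep '[0.5,-0.6,0,0,-0.4, 0.5,-0.6,0,0,-0.4, 0.5,-0.6,0,0,-0.4, 0.5,-0.6,0,0,-0.4]'
python3 -c "from h import *;st()"
```

```text
clock: 5.9
tcp_pos: [0.0561, 0.3385, 0.9416]
tool_rot: [-1.083, 1.231, -1.138]
force: [-0.3, -0.3, 1.0]
finger_gap: 0.0258
q [1.199 0.07  0.308 0.004 2.629 1.203] pos [0.0561 0.3385 0.9416]
[[ 0.003  0.047  0.999]
 [-0.992  0.125 -0.003]
 [-0.125 -0.991  0.047]] 0.025792140144201052
```

```bash
python3 -m creep '[0.6,-0.6,-0.1,0,-0.4, 0.6,-0.6,-0.1,0,-0.4, 0.6,-0.6,-0.1,0,-0.4, 0.6,-0.6,-0.1,0,-0.4, 0.6,-0.6,-0.1,0,-0.4, 0.6,-0.6,-0.1,0,-0.4, 0.6,-0.6,-0.1,0,-0.4, 0.6,-0.6,-0.1,0,-0.4]'
python3 -c "from h import *;st()"
```

```text
clock: 6.9
tcp_pos: [0.0087, 0.2669, 0.9754]
tool_rot: [-0.972, 1.24, -1.082]
force: [0.3, -0.1, 0.3]
finger_gap: 0.0257
q [ 1.31  -0.043  0.309 -0.064  2.629  1.25 ] pos [0.0087 0.2669 0.9754]
[[ 0.011  0.093  0.996]
 [-0.974  0.227 -0.011]
 [-0.227 -0.969  0.093]] 0.025659894029119217
```

```bash
python3 -m creep '[1.5,-1.5,-0.3,0,-0.4, 1.5,-1.5,-0.3,0,-0.4, 1.5,-1.5,-0.3,0,-0.4, 1.5,-1.5,-0.3,0,-0.4]'
python3 -c "from h import *;st()"
```

```text
clock: 7.4
tcp_pos: [-0.0539, 0.1814, 0.9975]
tool_rot: [-0.878, 1.26, -1.016]
force: [0.2, -0.8, 0.1]
finger_gap: 0.0257
q [ 1.788 -0.131  0.308 -0.388  2.629  1.417] pos [-0.0539  0.1814  0.9975]
[[ 0.021  0.118  0.993]
 [-0.945  0.326 -0.019]
 [-0.326 -0.938  0.118]] 0.025742159523480825
```

```bash
for i in 1; do python3 -m creep '[1.5,-1.5,0,0,-0.4, 1.5,-1.5,0,0,-0.4, 1.5,-1.5,0,0,-0.4]'; done
python3 -c "from h import *;st()"
python3 -m creep '[1.5,-1.5,0,0,-0.4, 1.5,-1.5,0,0,-0.4, 1.5,-1.5,0,0,-0.4]'
python3 -c "from h import *;st()"
```

```text
clock: 7.78
tcp_pos: [-0.0489, 0.1109, 1.0111]
tool_rot: [-0.82, 1.285, -0.943]
force: [-0.0, -0.5, -0.3]
finger_gap: 0.0255
q [ 2.32  -0.184  0.308 -0.827  2.629  1.506] pos [-0.0489  0.1109  1.0111]
[[ 0.035  0.113  0.993]
 [-0.913  0.408 -0.014]
 [-0.406 -0.906  0.118]] 0.02549650863677914
clock: 8.15
tcp_pos: [-0.0517, 0.0916, 1.0152]
tool_rot: [-0.813, 1.315, -0.892]
force: [0.5, 0.3, 0.4]
finger_gap: 0.0259
q [ 2.747 -0.177  0.308 -1.125  2.629  1.634] pos [-0.0517  0.0916  1.0152]
[[ 0.039  0.082  0.996]
 [-0.895  0.445 -0.001]
 [-0.444 -0.892  0.09 ]] 0.025897609797436372
```

The tool now leans about 27° with the fingers towards +y and down. With that lean the body stays about 10 mm off the vase, so it is enough. Next I retrace my path, keeping this orientation.

```bash
cat >> h.py <<'E'
def go(*ps):
    s,R=st()
    for p in ps: print(p,(R.T@(np.array(p)-s['tcp_pos'])).round(3))
E
python3 -c "from h import *;go((.0,.3,.9),(.15,.40,.65),(.42,.25,.5),(.63,-.2,.35))"
```

```text
q [ 2.747 -0.177  0.308 -1.125  2.629  1.634] pos [-0.0517  0.0916  1.0152]
[[ 0.039  0.082  0.996]
 [-0.895  0.445 -0.001]
 [-0.444 -0.892  0.09 ]] 0.025897609797436372
(0.0, 0.3, 0.9) [-0.133  0.2    0.041]
(0.15, 0.4, 0.65) [-0.106  0.479  0.167]
(0.42, 0.25, 0.5) [0.105 0.568 0.423]
(0.63, -0.2, 0.35) [0.583 0.519 0.619]
```

```bash
python3 -m creep '[-0.133,0.2,0.041,0,-0.4, -0.133,0.2,0.041,0,-0.4, -0.133,0.2,0.041,0,-0.4, -0.133,0.2,0.041,0,-0.4, -0.133,0.2,0.041,0,-0.4, -0.133,0.2,0.041,0,-0.4, -0.106,0.479,0.167,0,-0.4, -0.106,0.479,0.167,0,-0.4, -0.106,0.479,0.167,0,-0.4, -0.106,0.479,0.167,0,-0.4, -0.106,0.479,0.167,0,-0.4, -0.106,0.479,0.167,0,-0.4]'
python3 -c "from h import *;go((.15,.4,.65),(.42,.25,.5),(.63,-.2,.35))"
```

```text
clock: 9.65
tcp_pos: [0.1307, 0.3779, 0.6815]
tool_rot: [-0.815, 1.314, -0.893]
force: [-0.6, -0.2, 0.2]
finger_gap: 0.0253
q [ 0.891 -0.547  1.505  0.222  1.76   0.959] pos [0.1307 0.3779 0.6815]
[[ 0.04   0.081  0.996]
 [-0.896  0.444 -0.   ]
 [-0.442 -0.892  0.091]] 0.02534377656837284
(0.15, 0.4, 0.65) [-0.005  0.039  0.016]
(0.42, 0.25, 0.5) [0.206 0.129 0.272]
(0.63, -0.2, 0.35) [0.684 0.08  0.467]
```

```bash
python3 -m creep '[0.206,0.129,0.272,0,-0.4, 0.206,0.129,0.272,0,-0.4, 0.206,0.129,0.272,0,-0.4, 0.206,0.129,0.272,0,-0.4, 0.206,0.129,0.272,0,-0.4, 0.206,0.129,0.272,0,-0.4, 0.206,0.129,0.272,0,-0.4, 0.684,0.08,0.467,0,-0.4, 0.684,0.08,0.467,0,-0.4, 0.684,0.08,0.467,0,-0.4, 0.684,0.08,0.467,0,-0.4, 0.684,0.08,0.467,0,-0.4, 0.684,0.08,0.467,0,-0.4, 0.684,0.08,0.467,0,-0.4, 0.684,0.08,0.467,0,-0.4, 0.684,0.08,0.467,0,-0.4, 0.684,0.08,0.467,0,-0.4, 0.684,0.08,0.467,0,-0.4]'
python3 -c "from h import *;go((.648,-.16,.06),(.648,-.16,.012))"
```

```text
clock: 11.9
tcp_pos: [0.6297, -0.1976, 0.3516]
tool_rot: [-0.815, 1.311, -0.891]
force: [0.1, -0.1, -0.0]
finger_gap: 0.0255
q [-0.605  0.303  1.346  0.428  1.686 -0.621] pos [ 0.6297 -0.1976  0.3516]
[[ 0.043  0.082  0.996]
 [-0.896  0.444  0.002]
 [-0.442 -0.892  0.092]] 0.0255205310778104
(0.648, -0.16, 0.06) [ 0.096  0.278 -0.009]
(0.648, -0.16, 0.012) [ 0.117  0.321 -0.013]
```

```bash
python3 -c "from h import *;go((.648,-.137,.07))"; python3 -m creep '[0.067,0.28,-0.005,0,-0.4, 0.067,0.28,-0.005,0,-0.4, 0.067,0.28,-0.005,0,-0.4, 0.067,0.28,-0.005,0,-0.4, 0.067,0.28,-0.005,0,-0.4, 0.067,0.28,-0.005,0,-0.4, 0.067,0.28,-0.005,0,-0.4]'
python3 - <<'E'
from h import *
go((.648,-.137,.014))
a=get_image("scene")[:,:,::-1]; b=get_image("top")[:,:,::-1]
cv2.imwrite("pics/s2.png",np.hstack([cv2.resize(a[90:260,200:370],(400,400)),cv2.resize(b[110:260,270:420],(400,400))]))
E
```

```text
q [-0.605  0.303  1.346  0.428  1.686 -0.621] pos [ 0.6297 -0.1976  0.3516]
[[ 0.043  0.082  0.996]
 [-0.896  0.444  0.002]
 [-0.442 -0.892  0.092]] 0.0255205310778104
(0.648, -0.137, 0.07) [ 0.071  0.28  -0.008]
clock: 12.78
tcp_pos: [0.6521, -0.1333, 0.0748]
tool_rot: [-0.815, 1.306, -0.893]
force: [0.9, 0.0, 0.3]
finger_gap: 0.0259
q [-0.508  0.533  1.578  0.472  1.226 -0.739] pos [ 0.6521 -0.1333  0.0748]
[[ 0.045  0.085  0.995]
 [-0.897  0.443  0.003]
 [-0.44  -0.893  0.096]] 0.025870962924678637
(0.648, -0.137, 0.014) [ 0.03   0.052 -0.01 ]
```

View pics/s2.png

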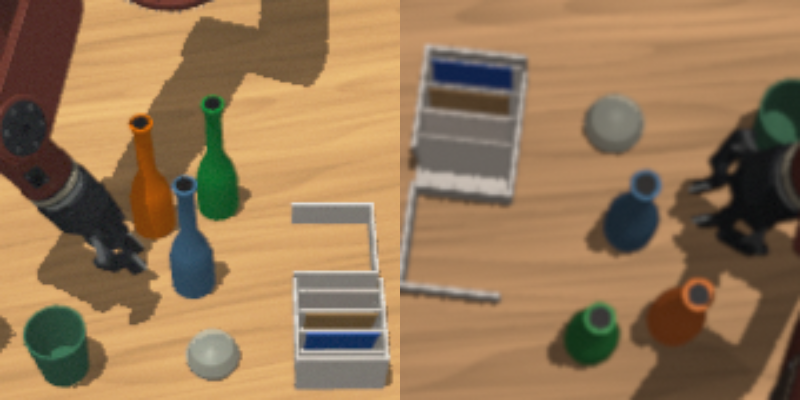

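The leaning gripper sits behind the vase, with the fingers at right-half (700,205) and the vase foot at (630,225), clear of the cup and the orange vase. Next I descend to about 14 mm.

```bash
python3 -m creep '[0.015,0.026,-0.005,0,-0.4, 0.03,0.052,-0.01,0,-0.4, 0.03,0.052,-0.01,0,-0.4, 0.03,0.052,-0.01,0,-0.4]'
python3 -c "
from h import *;go((.648,-.115,.014),(.648,-.08,.014),(.646,-.04,.014),(.644,.0,.014),(.643,.04,.014))"
```

```text
clock: 13.38
tcp_pos: [0.6502, -0.1393, 0.0172]
tool_rot: [-0.813, 1.302, -0.898]
force: [0.1, 0.6, -0.0]
finger_gap: 0.0257
q [-0.517  0.612  1.586  0.488  1.147 -0.792] pos [ 0.6502 -0.1393  0.0172]
[[ 0.046  0.09   0.995]
 [-0.898  0.441  0.002]
 [-0.438 -0.893  0.101]] 0.025671328691117448
(0.648, -0.115, 0.014) [-0.02   0.013 -0.002]
(0.648, -0.08, 0.014) [-0.052  0.029 -0.002]
(0.646, -0.04, 0.014) [-0.088  0.046 -0.004]
(0.644, 0.0, 0.014) [-0.124  0.064 -0.006]
(0.643, 0.04, 0.014) [-0.16   0.081 -0.007]
```

```bash
python3 -m creep '[-0.005,0.003,0,0,-0.4, -0.009,0.005,0,0,-0.4, -0.013,0.007,-0.001,0,-0.4, -0.018,0.009,-0.001,0,-0.4, -0.022,0.011,-0.001,0,-0.4, -0.026,0.014,-0.001,0,-0.4, -0.031,0.016,-0.001,0,-0.4, -0.035,0.018,-0.002,0,-0.4, -0.04,0.02,-0.002,0,-0.4, -0.044,0.023,-0.002,0,-0.4, -0.049,0.025,-0.002,0,-0.4, -0.053,0.027,-0.002,0,-0.4, -0.057,0.029,-0.002,0,-0.4, -0.062,0.032,-0.003,0,-0.4, -0.066,0.034,-0.003,0,-0.4, -0.07,0.036,-0.003,0,-0.4, -0.075,0.038,-0.003,0,-0.4, -0.079,0.041,-0.003,0,-0.4]'
cat > look.py <<'E'
import sys
from h import *
a=get_image("scene")[:,:,::-1]; b=get_image("top")[:,:,::-1]
cv2.imwrite(f"pics/{sys.argv[1]}.png",np.hstack([cv2.resize(a[120:260,230:370],(400,400),interpolation=cv2.INTER_CUBIC),cv2.resize(b[120:260,260:400],(400,400),interpolation=cv2.INTER_CUBIC)]))
def L(u,v,z): k=140/400; return ray("scene",(u*k+230-.3,v*k+120-.3),z)[:2].round(4)
def T(u,v,z): k=140/400; return ray("top",((u-400)*k+260-.3,v*k+120-.3),z)[:2].round(4)
E
python3 look.py s3; python3 -c "from h import *;st()"
```

```text
clock: 15.62
tcp_pos: [0.6475, -0.0502, 0.0153]
tool_rot: [-0.813, 1.302, -0.898]
force: [0.9, -5.6, 4.4]
finger_gap: 0.0257
q [-0.397  0.561  1.675  0.528  1.068 -0.719] pos [ 0.6474 -0.0496  0.0151]
[[ 0.046  0.09   0.995]
 [-0.897  0.441  0.002]
 [-0.439 -0.893  0.101]] 0.025541267587427648
```

View pics/s3.png

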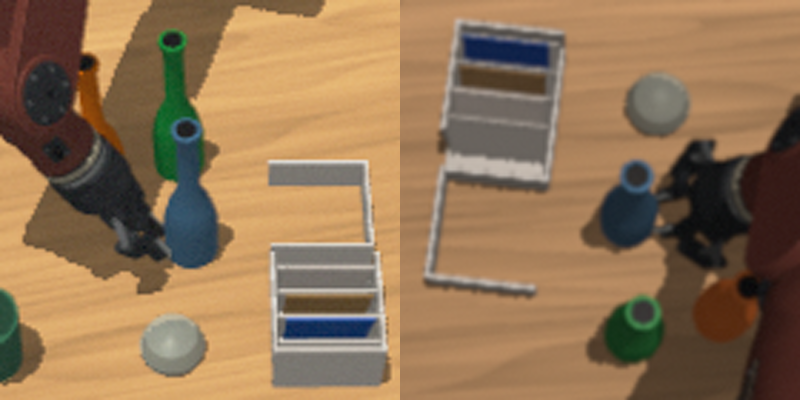

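```bash
python3 - <<'E'
import sys; sys.argv=['','tmp']
exec(open('look.py').read())
print("vase",L(186,130,.215),T(637,176,.215),"orange",L(87,62,.215),"green",T(643,312,.215))
go((.646,-.01,.014),(.645,.03,.014),(.646,.07,.014),(.646,.09,.014))
E
```

```text
vase [ 0.6469 -0.0151] [ 0.6455 -0.0174] orange [ 0.5369 -0.1005] green [ 0.5228 -0.0115]
q [-0.397  0.561  1.675  0.528  1.068 -0.719] pos [ 0.6473 -0.0497  0.0149]
[[ 0.046  0.09   0.995]
 [-0.897  0.441  0.002]
 [-0.439 -0.893  0.101]] 0.025342183950938596
(0.646, -0.01, 0.014) [-0.035  0.018 -0.001]
(0.645, 0.03, 0.014) [-0.071  0.036 -0.002]
(0.646, 0.07, 0.014) [-0.107  0.054 -0.001]
(0.646, 0.09, 0.014) [-0.125  0.062 -0.001]
```

The vase slides upright in front of the fingers, at (0.646, -0.016), with its lip at left-half (186,130). I'll push on at the same pace and turn the jaws about 0.2 rad to square them with the bay, which keeps the knuckle off the slot corner.

```bash
python3 -m creep '[-0.005,0.002,-0.001,0.02,-0.4, -0.009,0.004,-0.001,0.04,-0.4, -0.014,0.007,-0.002,0.06,-0.4, -0.018,0.009,-0.002,0.08,-0.4, -0.023,0.011,-0.003,0.1,-0.4, -0.027,0.013,-0.003,0.12,-0.4, -0.032,0.015,-0.004,0.14,-0.4, -0.037,0.018,-0.004,0.16,-0.4, -0.041,0.02,-0.005,0.18,-0.4, -0.046,0.022,-0.005,0.2,-0.4, -0.05,0.024,-0.006,0.2,-0.4, -0.055,0.026,-0.006,0.2,-0.4, -0.06,0.029,-0.007,0.2,-0.4, -0.064,0.031,-0.007,0.2,-0.4, -0.068,0.033,-0.008,0.2,-0.4, -0.073,0.035,-0.008,0.2,-0.4]'
python3 look.py s4; python3 -c "from h import *;go((.635,.06,.014),(.6335,.084,.014))"
```

```text
clock: 17.82
tcp_pos: [0.6391, 0.0315, 0.015]
tool_rot: [-0.737, 1.476, -0.998]
force: [-0.3, -2.1, -0.5]
finger_gap: 0.0256
q [-0.279  0.519  1.743  0.564  1.    -0.444] pos [0.6388 0.0322 0.0149]
[[-0.152  0.089  0.984]
 [-0.879  0.442 -0.176]
 [-0.451 -0.892  0.011]] 0.025681715989383395
(0.635, 0.06, 0.014) [-0.023  0.013 -0.009]
(0.6335, 0.084, 0.014) [-0.044  0.023 -0.014]
```

View pics/s4.png

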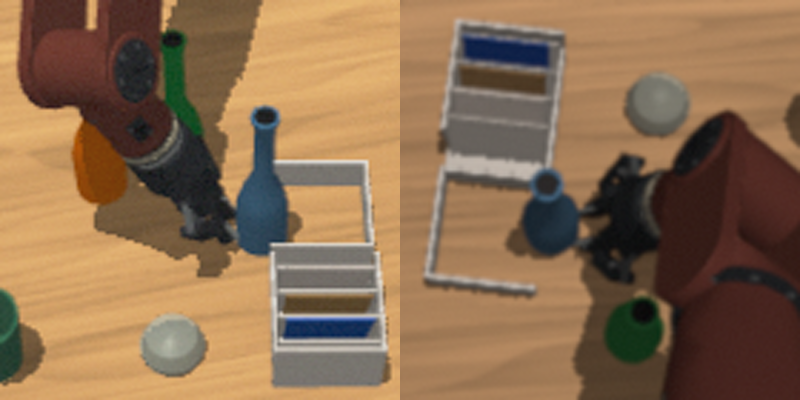

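```bash
python3 - <<'E'
import sys; sys.argv=['','tmp']
exec(open('look.py').read())
m=np.array([.632,.077]);ex=np.array([.19,.982]);ey=np.array([-.982,.19])
for p in (L(265,117,.215),T(547,184,.215)): print(p,ex@(p-m),ey@(p-m))
E
python3 -m creep '[-0.004,0.002,-0.001,0,-0.4, -0.008,0.004,-0.003,0,-0.4, -0.013,0.007,-0.004,0,-0.4, -0.017,0.009,-0.006,0,-0.4, -0.022,0.012,-0.007,0,-0.4, -0.026,0.014,-0.008,0,-0.4, -0.031,0.016,-0.01,0,-0.4, -0.035,0.018,-0.011,0,-0.4]'
python3 -c "from h import *;go((.634,.075,.014),(.6335,.084,.014))"
```

```text
[0.6459 0.0664] -0.007768199999999994 -0.015663800000000023
[0.6446 0.064 ] -0.010372000000000008 -0.014843199999999945
clock: 19.02
tcp_pos: [0.6348, 0.0731, 0.0145]
tool_rot: [-0.737, 1.477, -0.996]
force: [-0.3, -3.6, 2.2]
finger_gap: 0.0254
q [-0.216  0.504  1.766  0.581  0.966 -0.401] pos [0.6348 0.0731 0.0145]
[[-0.152  0.089  0.984]
 [-0.879  0.442 -0.176]
 [-0.451 -0.892  0.011]] 0.02540914209044582
(0.634, 0.075, 0.014) [-0.001  0.001 -0.001]
(0.6335, 0.084, 0.014) [-0.009  0.005 -0.003]
```

```bash
python3 -m creep '[-0.004,0.002,-0.001,0,-0.4, -0.008,0.004,-0.002,0,-0.4, -0.012,0.006,-0.003,0,-0.4, -0.016,0.008,-0.004,0,-0.4, -0.016,0.008,-0.004,0,-0.4]'
python3 look.py s5; python3 -c "from h import *;go((.63,.04,.018),(.615,-.1,.04),(.6,-.2,.35))"
```

```text
clock: 19.65
tcp_pos: [0.6337, 0.0923, 0.0145]
tool_rot: [-0.737, 1.477, -0.995]
force: [0.7, -2.3, 1.7]
finger_gap: 0.026
q [-0.186  0.501  1.772  0.588  0.952 -0.379] pos [0.6337 0.0921 0.0144]
[[-0.152  0.088  0.984]
 [-0.879  0.443 -0.176]
 [-0.452 -0.892  0.01 ]] 0.025419570451323894
(0.63, 0.04, 0.018) [ 0.045 -0.027  0.006]
(0.615, -0.1, 0.04) [ 0.16  -0.11   0.016]
(0.6, -0.2, 0.35) [ 0.11  -0.432  0.022]
```

View pics/s5.png

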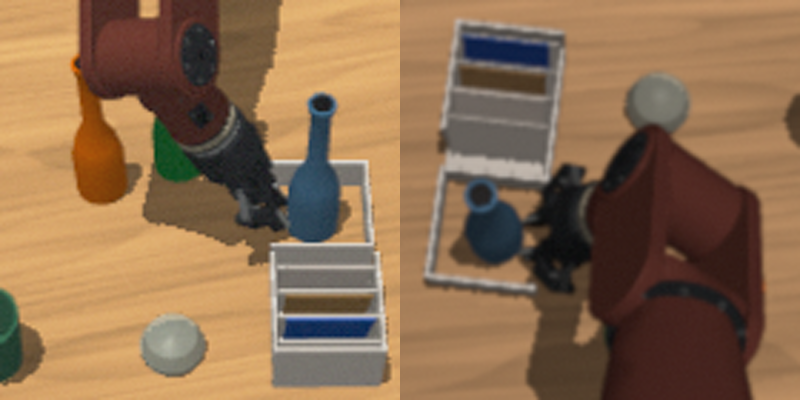

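```bash
python3 - <<'E'
import sys; sys.argv=['','tmp']
exec(open('look.py').read())
m=np.array([.632,.077]);ex=np.array([.19,.982]);ey=np.array([-.982,.19])
for p in (L(322,104,.215),T(481,195,.215)): print(p,ex@(p-m),ey@(p-m))
go((.622,.03,.018),(.62,.0,.05),(.61,-.03,.35))
E
```

```text
[0.6404 0.1272] 0.0508924 0.0012892000000000372
[0.6393 0.1238] 0.04734459999999999 0.001723400000000025
q [-0.186  0.501  1.773  0.588  0.952 -0.379] pos [0.6335 0.092  0.0142]
[[-0.153  0.088  0.984]
 [-0.879  0.443 -0.176]
 [-0.452 -0.892  0.01 ]] 0.025721540537211263
(0.622, 0.03, 0.018) [ 0.055 -0.032 -0.   ]
(0.62, 0.0, 0.05) [ 0.067 -0.074  0.003]
(0.61, -0.03, 0.35) [-0.041 -0.356  0.002]
```

The vase stands about 49 mm in from the mouth and 1–2 mm off the middle line, so its whole foot (30 mm radius) is inside. Next I back away slowly, then rise.

```bash
python3 -m creep '[0.006,-0.003,0,0,-0.4, 0.015,-0.008,0,0,-0.4, 0.03,-0.017,0,0,-0.4, 0.045,-0.026,0,0,-0.4, 0.055,-0.032,0,0,-0.4, 0.067,-0.074,0.003,0,-0.4, 0.05,-0.12,0.003,0,-0.4, 0.03,-0.17,0.003,0,-0.4, 0.01,-0.22,0.002,0,-0.4, -0.01,-0.27,0.002,0,-0.4, -0.03,-0.32,0.002,0,-0.4, -0.041,-0.356,0.002,0,-0.4, -0.041,-0.356,0.002,0,-0.4, -0.041,-0.356,0.002,0,-0.4, -0.041,-0.356,0.002,0,-0.4]'
python3 - <<'E'
from h import *
st()
a=get_image("scene")[:,:,::-1]; b=get_image("top")[:,:,::-1]
cv2.imwrite("pics/f.png",np.vstack([a[20:290],b[70:310]]))
E
```

```text
clock: 21.72
tcp_pos: [0.6094, -0.0299, 0.3478]
tool_rot: [-0.738, 1.482, -0.993]
force: [0.7, -0.4, -0.3]
finger_gap: 0.0255
q [-0.392  0.123  1.565  0.459  1.558 -0.246] pos [ 0.6094 -0.0299  0.3478]
[[-0.154  0.084  0.984]
 [-0.878  0.445 -0.176]
 [-0.452 -0.892  0.005]] 0.025530418788169723
```

View pics/f.png

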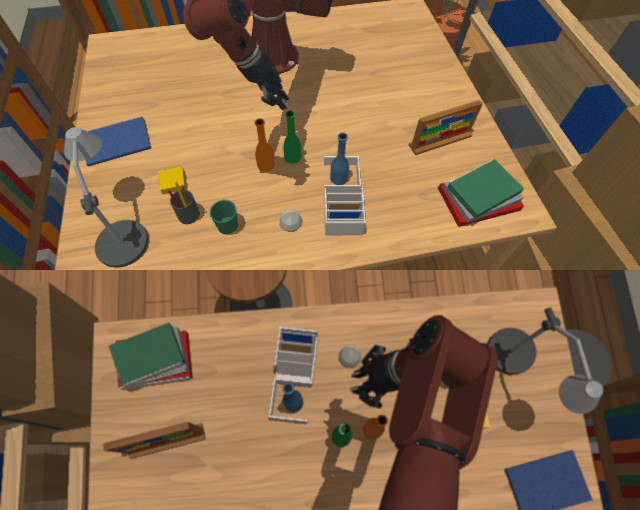

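The vase stands upright in the bay, at (340,165) in the scene half and (290,398) in the top half. Every bystander is at its original pixel, and the arm is clear above them.

```bash
python3 -c "from workcell import *;print(hand_in())"
```

```text
the job is handed in; nothing more can be done
None
```

The blue vase now stands upright inside the organiser's bay, and I handed the job in at about 22 s on the robot's clock.

- **How it was pushed:** The moves cannot tilt the tool directly. I reached beyond the arm's limit, high up on the left, until the gripper leaned back about 27°, then carried that lean behind the vase. I pushed low, with the TCP about 15 mm above the desk, at roughly 40 mm/s. The two slightly open fingertips did the pushing, without gripping. At the points I checked, the force stayed under about 8 N.
- **Vase position:** The two cameras put it 47 and 51 mm in from the mouth and 1–2 mm off the middle line. The whole foot is therefore inside, with roughly 17 mm to spare at the mouth. The cameras differed by up to 5 mm along the bay throughout. I measured this just before backing away; afterwards I only checked by eye that it was still upright in the bay.
- **Everything else:** By eye, the cup, paperweight, pencil pot, note block, abacus and both look-alike vases are where they started. The note block and pencil pot could only be checked in the scene picture, because the arm hid them from the top camera. The robot is clear, with the TCP about 0.35 m up and no contact force.

No check failed.

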